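# Lock the feed shaft and hold the note counter's cover open at 45 degrees

## Task

On the banknote counter being repaired, first turn the small knurled lock ring on top of the machine until its lug points at the dark bar that marks 'locked', and let go of it. Then lift the hinged cover (the one with the black bar handle) and hold it open at 45 degrees from closed for the inspection: it falls shut by itself, so finish while still holding it there, steady, with the fingers. Leave the spray can, the loose circuit board and the screwdriver as they are.

Things in the scene. Friction and masses are not known exactly. Their poses are not given: they have to be found in the camera images.
- machine: Grey banknote counter, fixed, 240 mm deep (x), 280 mm wide (y), flat deck 150 mm above the table. Origin: centre of its underside; -x is its front, roughly towards the robot, z up; turned up to 0.3 rad either way. The cover lies over its +y part, hinged along the rear (+x); the lock ring stands on the bare deck strip on its -y side.
- collar_center (a point): Centre of the captive aluminium lock ring, on its upright axis, 12 mm above the deck. Ring 44 mm diameter, 22 mm high, 1 mm off the deck, round a fixed steel shaft end (26 mm wide, 24 mm high). 33 mm of free deck to the cover's side; the deck ends 40 mm from the axis on the -y side. Can be gripped across its diameter from above, one finger each side of its lug.
- lug_tip (a point): Outer end of the ring's one lug, on its centre line, 39 mm from the ring's axis: shows which way the lug points. The lug is 8 mm wide and 12 mm high, 3 to 15 mm above the deck.
- lock_mark (a point): Middle of the locked mark, a dark bar 22 mm by 5 mm flat on the deck, radial, its middle 53 mm from the ring's axis towards the machine's front (-x).
- collar (a joint): Turn of the lock ring in rad, growing clockwise seen from above. 1.25 = lug exactly at the locked mark; it starts between 0 and 0.35; it can be turned too far, to a stop at 1.75. About 0.06 N m of friction keeps it where it is left.
- cover (a joint): Opening angle of the cover in rad: 0 = closed (lying level), 0.785 = 45 degrees open, stop at 1.35. The cover (about 0.35 kg, with a weak closing spring) falls shut when let go; it takes some 2 to 4 N at the handle to lift.
- cover_hinge (a point): Point on the cover's hinge line, in the middle of its width, 150 mm above the table. The line is level and runs along the machine's y axis. The cover is a grey shell 200 mm long from hinge to free edge, 178 mm wide, 18 mm thick, its underside level with this line when closed.
- cover_handle (a point): Middle of the black bar handle on the cover: round bar 11 mm thick, 80 mm long, parallel to the hinge line, a post near each end; axis 35 mm off the cover's top (53 off its underside), 170 mm from the hinge along the cover, 30 from the free edge. Pinched from above, it can roll in the fingers as the cover rises; it goes up and rearward on a 178 mm circle about the hinge.
- spray_center (a point): Bystander: blue spray can standing upright, 52 mm diameter, 170 mm high, point half-way up; beside the machine. Leave it.
- board_center (a point): Bystander: loose green circuit board, 100 by 75 mm, up to 14 mm high, lying flat beside the machine. Leave it.
- driver_grip (a point): Bystander: screwdriver about 170 mm long lying on the table in front of the machine, point at its handle. Leave it.

How it is judged (in metres and radians):
On the way, in this order (a step that is already met when the one before it is completed fails the run):
1. lock ring turned so that its lug points at the locked mark, and let go, cover still closed (value of joint collar between 1.12 and 1.38 rad and value of joint cover below 0.1 rad and contact force between each of the arm, the fingers and collar below 0.1 N), for 0.2 s.
2. cover held by the fingers at 45 degrees (value of joint cover between 0.68 and 0.89 rad and value of joint collar between 1.12 and 1.38 rad and contact force between the fingers and cover above 1 N), for 0.3 s.
At the end, for the whole second after the job is handed in: The lock ring's lug is within 0.13 rad (7 degrees) of the locked mark, the cover stands still (under 0.05 rad/s) at 45 degrees, within 6 degrees, carried by the fingers (contact over 1 N) and propped by none of the loose things, which lie within 30 mm of where they were (all of step 2 and velocity of joint cover between -0.05 and 0.05 rad/s and contact force between cover and spray below 0.1 N and contact force between cover and board below 0.1 N and contact force between cover and driver below 0.1 N and distance of each of spray_center, board_center, driver_grip from where it was at the start of the episode below 0.03 m); the arm keeps its last pose, push and grip.
It fails at once if cover lifted while the lock ring is not at its locked mark (value of joint cover above 0.2 rad and not (value of joint collar between 1.12 and 1.38 rad)).
It fails at once if spray can disturbed (distance of spray_center from where it was at the start of the episode above 0.04 m).
It fails at once if circuit board disturbed (distance of board_center from where it was at the start of the episode above 0.04 m).
It fails at once if screwdriver disturbed (distance of driver_grip from where it was at the start of the episode above 0.04 m).
It also fails if it takes over 51 s, if anything falls off the work surface, if the arm or the gripper's body presses on something with over 40 N, if the wrist force passes 120 N, or if a joint passes its speed limit or range.

## Robot

A 6-joint arm with a two-finger parallel gripper is mounted at the origin on the work surface. World frame = base frame: x ahead of the robot, y to its left, z up, the work surface at z = 0. Lengths are in m, angles in degrees, forces in N, time in s.
With the tool pointing down it reaches from about 0.4 to 0.825 m from the base axis. Payload 7 kg.
Tool frame: the origin (TCP) lies midway between the tips of the shut fingers; the grasp point (between the pads) lies 19 mm behind it; z points along the fingers, y is the line along which they close (so a half turn about z gives the same grasp; the last joint's range is limited). The gripper opens to 88 mm and grips with 3 to 60 N. Pads are 19 mm wide; open, the fingers measure 130 mm over their backs; the gripper's body (78 mm by 193 mm) begins 47 mm behind the grasp point.
Start: joints at [-53.852, 20.546, 0.682, 0, -70.136, -16.507], TCP at [0.227, -0.636, 0.227] pointing down, gripper open.
Joint ranges: [-176.03, 176.03], [-82.01, 121.73], [-58.28, 71.71], [-173.87, 95.51], [-174.79, -0.11], [-173.66, 173.66]. Speed limits (degrees/s): [136.94, 136.94, 172.46, 180, 180, 180].

## Interface

Orientations are given as a 3x3 rotation matrix whose columns are the frame's x, y, z axes.
In Python, from rig import robot gives the robot as it stands. Calls block until the motion is done:
- robot.goto(position, orientation): joint-space move of the TCP to a pose.
- robot.servo_line(position, ori=None, speed=0.15): straight line of the TCP; ori=None keeps the orientation; speed is the mean speed in m/s.
- robot.movej(angles): joint-space move.
- robot.move_gripper(opening): opening from 0.0 (shut) to 1.0 (fully open); the grip force is fixed at half the most; returns when the fingers have stopped.
- robot.dwell(seconds).
- robot.ik(position, orientation): joint angles nearest the present ones, or None.
- robot.grab_frame(name): name is "side" or "top"; returns (picture, depth): 384x512x3 uint8, red, green, blue; 384x512 float32, m along the optical axis (not along the pixel's ray), 0 where there is no reading.
- robot.camera_info(name): a dict with "vfov" (degrees; the focal length in pixels is half the picture's height over the tangent of half this angle, whatever the lens; pixels are square), "cx", "cy" (the principal point, pixels), "k1" (the pictures are not rectified: a ray, as slopes to the right and down, at radius r is drawn at 1 + k1 r^2 times it, then the intrinsics apply), "view" (4x4, takes a point from world to camera coordinates). Camera axes: x right, y down, z forward; pixel columns grow to the right and rows downward; lengths in m; the calibration is good to about 2 mm. A picture is of the moment at which its call begins. camera_info takes no time and is no camera call.
A pose or a line that the arm cannot do raises robot.Unreachable and nothing moves.
- robot.job_done(): hands the job in; it is judged then, once.
Readings, each from a call of its own:
- robot.read_t(): time.
- robot.read_qpos(): joint angles.
- robot.read_qvel(): joint speeds.
- robot.read_effort(): joint torques, N m.
- robot.read_position(): TCP position.
- robot.read_tcp_rot(): TCP orientation.
- robot.read_force(): force on the tool from outside, world axes, zero at the start.
- robot.read_ft_torque(): the same for the moment, N m.
- robot.read_grip_width(): opening from 0.0 (shut) to 1.0 (fully open).
- robot.read_finger_force(): force on a finger pad.
Only numpy, scipy, OpenCV 4.12 (cv2) and the standard library are available. Lean on these libraries where they do the work, as an engineer would, in place of code of your own. Each camera call takes 0.05 s, during which the arm holds its last target. There are 200 camera calls.

## Working session

There is one attempt and no reset: what is moved stays moved. The work goes in short steps, each a Python script; the robot and the scene stay as the last script left them, time stands still between calls to the robot, and variables do not carry over. Pictures are saved under pics/ and viewed, at most 10 in all, crops included, and the job is handed in when it is done.

```bash
ls; mkdir -p pics
cat > h.py <<'E'
import numpy as np, cv2
from rig import robot
def save(n,f):
    im,d=robot.grab_frame(n); cv2.imwrite(f'pics/{f}.png',im[:,:,::-1]); np.save(f'pics/{f}.npy',d); return im,d
def K(n):
    c=robot.camera_info(n); f=192/np.tan(np.radians(c['vfov'])/2); return c,f
def ray(n,u,v):
    c,f=K(n); x=np.array([(u-c['cx'])/f,(v-c['cy'])/f]); s=x.copy()
    for _ in range(20): s=x/(1+c['k1']*(s@s))
    V=np.array(c['view']); R=V[:3,:3]; t=V[:3,3]
    return -R.T@t, R.T@np.array([s[0],s[1],1])
def onz(n,u,v,z):
    o,d=ray(n,u,v); return o+d*(z-o[2])/d[2]
def dep(n,u,v,d):
    o,r=ray(n,u,v); return o+r*d[int(v),int(u)]
def proj(n,p):
    c,f=K(n); V=np.array(c['view']); q=V[:3,:3]@p+V[:3,3]; s=q[:2]/q[2]; s=s*(1+c['k1']*(s@s)); return s*f+[c['cx'],c['cy']]
E
python3 - <<'E'
from h import *
for n in('side','top'):
    save(n,n+'0'); print(robot.camera_info(n))
E
```

```text
pics
{'vfov': 47.55300342407918, 'cx': 254.16337645155167, 'cy': 192.31772171541428, 'k1': -0.143840152213704, 'view': array([[-0.86479344, -0.50179221,  0.01835464,  0.4832305 ],
       [-0.30085821,  0.48854327, -0.8190298 ,  0.28609383],
       [ 0.40201573, -0.71381374, -0.57345732,  0.74401067],
       [ 0.        ,  0.        ,  0.        ,  1.        ]])}
{'vfov': 55.14247505163172, 'cx': 257.9740210285982, 'cy': 191.26837068111772, 'k1': -0.09367671185957209, 'view': array([[ 2.96102590e-02, -9.99554664e-01,  3.70213036e-03,
         1.70253802e-02],
       [-9.87874998e-01, -2.98285709e-02, -1.52358932e-01,
         5.69705730e-01],
       [ 1.52401511e-01,  8.54145430e-04, -9.88318294e-01,
         1.02569618e+00],
       [ 0.00000000e+00,  0.00000000e+00,  0.00000000e+00,
         1.00000000e+00]])}
```

View pics/side0.png

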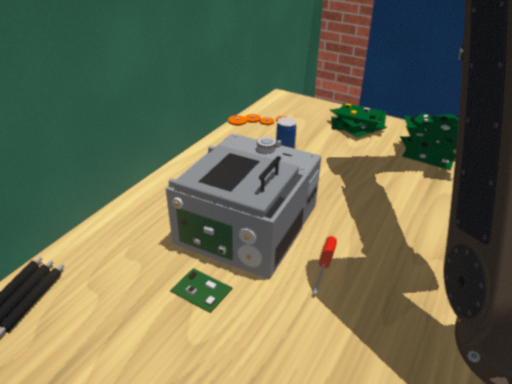

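View pics/top0.png

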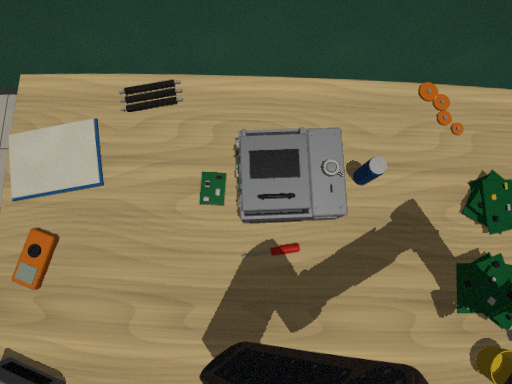

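The side view shows the cover handle near (270,175), ring (266,145), driver (328,250) and board (202,289). In the top view the ring is at (332,168), the mark at (332,188), the handle at (276,196) and the can at (370,170). I'll zoom in on the machine in the top view.

Run:
```python
from h import *
im=cv2.imread('pics/top0.png'); c=im[115:235,225:395]
cv2.imwrite('pics/c0.png',cv2.resize(c,None,fx=4.7,fy=4.7,interpolation=cv2.INTER_CUBIC))
d=np.load('pics/top0.npy')
for p in[(332,168),(340,205),(315,205),(276,196),(260,205),(332,188),(374,163)]: print(p,dep('top',*p,d).round(4))
g=cv2.cvtColor(im,cv2.COLOR_BGR2GRAY)
for nm,(x0,y0,x1,y1),z in[('handle',(250,188,302,204),.2),('mark',(325,180,340,198),.15)]:
    m=(g[y0:y1,x0:x1]<70).astype(np.uint8); 
    n,l,s,ce=cv2.connectedComponentsWithStats(m); i=1+np.argmax(s[1:,4]); pts=np.argwhere(l==i)[:,::-1]+[x0,y0]
    P=np.array([onz('top',*p,z)[:2] for p in pts]); w,v=np.linalg.eigh(np.cov(P.T)); print(nm,s[i],pts.mean(0),P.mean(0),np.sqrt(12*w),v[:,1])
```

```text
(332, 168) [ 0.6159 -0.156   0.1723]
(340, 205) [ 0.5229 -0.182   0.148 ]
(315, 205) [ 0.521  -0.116   0.1486]
(276, 196) [ 0.5338 -0.0108  0.2038]
(260, 205) [0.5148 0.0277 0.1649]
(332, 188) [ 0.5672 -0.1606  0.1492]
(374, 163) [ 0.6338 -0.2681  0.169 ]
handle [  8   5  37   7 162] [276.11111111 195.55555556] [ 0.53545622 -0.01127901] [0.01136268 0.0906067 ] [-0.06771039  0.99770502]
mark [6 5 1 7 7] [331. 188.] [ 0.56703706 -0.15780946] [1.75831360e-06 1.99565429e-02] [-0.99999939  0.00110229]
```

View pics/c0.png

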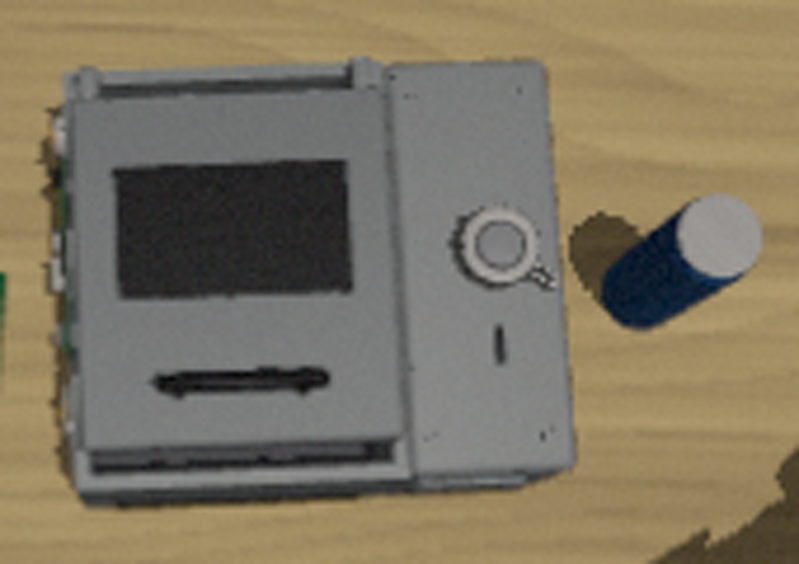

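The crop shows the ring centre at about (331,167), the lug tip at lower right (about (341.5,174)), and the mark at (331,188). I'll work out the geometry from these.

```bash
cat >> h.py <<'E'
def down(a):
    "tool pointing down, tool x axis at world angle a"
    x=np.array([np.cos(a),np.sin(a),0]); z=np.array([0,0,-1.]); return np.column_stack([x,np.cross(z,x),z])
E
python3 - <<'E'
from h import *
px=lambda x,y:((x+.5)/4.7-.5+225,(y+.5)/4.7-.5+115)
f=lambda x,y,z:onz('top',*px(x,y),z)[:2]
C=f(500,244,.174); M=f(501,344,.15); L=f(550,281,.165)
A=f(547,62,.15);B=f(574,467,.15); e=A-B
print('C',C,'M',M,'L',L,'|CM|',np.hypot(*(C-M)),'|CL|',np.hypot(*(L-C)))
print('yaw edge',np.arctan2(e[1],e[0]), 'CM',np.arctan2(*(C-M)[::-1]),'lug',np.arctan2(*(L-C)[::-1]))
# ring via height in depth
d=np.load('pics/top0.npy'); P=np.array([dep('top',u,v,d) for u in range(318,348) for v in range(153,182)])
r=P[(P[:,2]>.1645)&(np.hypot(*(P[:,:2]-C).T)<.03)]; 
c,rad=cv2.minEnclosingCircle(r[:,:2].astype(np.float32)); print('ring depth',len(r),c,rad)
l=P[(P[:,2]>.156)&(np.hypot(*(P[:,:2]-C).T)>.027)&(np.hypot(*(P[:,:2]-C).T)<.043)&(P[:,1]<C[1]+.02)]; print('lug pts',l.round(3))
for a in np.arctan2(*(L-C)[::-1])+np.array([0,np.pi]):
  for da in(0,-.5,-1.0): print(a,da,robot.ik([*C,.157],down(a+da)))
E
```

```text
C [ 0.61933673 -0.15308337] M [ 0.56758794 -0.15834547] L [ 0.60132011 -0.18281002] |CM| 0.052015634913197224 |CL| 0.034760212282906086
yaw edge 0.05732813565183996 CM 0.10133730283528336 lug -2.1156715257130383
ring depth 227 (0.6169471144676208, -0.1557980626821518) 0.025895219296216965
lug pts [[ 0.605 -0.176  0.163]
 [ 0.602 -0.176  0.163]
 [ 0.601 -0.178  0.157]
 [ 0.608 -0.179  0.163]
 [ 0.605 -0.179  0.165]
 [ 0.602 -0.179  0.164]
 [ 0.601 -0.18   0.16 ]
 [ 0.609 -0.182  0.161]
 [ 0.605 -0.181  0.166]
 [ 0.603 -0.182  0.163]
 [ 0.601 -0.182  0.161]
 [ 0.605 -0.184  0.163]
 [ 0.603 -0.184  0.163]
 [ 0.6   -0.185  0.162]
 [ 0.598 -0.185  0.159]
 [ 0.606 -0.188  0.159]
 [ 0.602 -0.186  0.165]
 [ 0.6   -0.187  0.163]]
-2.1156715257130383 0 [  3.61226315  19.97089694  -9.65626552   0.         -60.37283754
 -34.83131241]
-2.1156715257130383 -0.5 [  3.61226315  19.97089694  -9.65626552   0.         -60.37283754
 -63.47920217]
-2.1156715257130383 -1.0 [  3.61226315  19.97089694  -9.65626552   0.         -60.37283754
 -92.12709193]
1.0259211278767548 0 [  3.61226315  19.97089694  -9.65626552   0.         -60.37283754
 145.16868759]
1.0259211278767548 -0.5 [  3.61226315  19.97089694  -9.65626552   0.         -60.37283754
 116.52079783]
1.0259211278767548 -1.0 [  3.61226315  19.97089694  -9.65626552   0.         -60.37283754
  87.87290807]
```

Run:
```python
from h import *
C=np.array([.618,-.1548]); a=-2.09
p=robot.read_position(); robot.servo_line([p[0],p[1],.32],speed=.25)
robot.move_gripper(.7)
robot.goto([*C,.25],down(a)); robot.servo_line([*C,.185],speed=.15)
print(robot.read_t(),robot.read_position())
save('side','s1');im=cv2.imread('pics/s1.png')[90:240,180:380]; cv2.imwrite('pics/s1c.png',cv2.resize(im,None,fx=4,fy=4,interpolation=cv2.INTER_CUBIC))
```

```text
4.1167 [ 0.6183905  -0.15534058  0.18563012]
```

View pics/s1c.png

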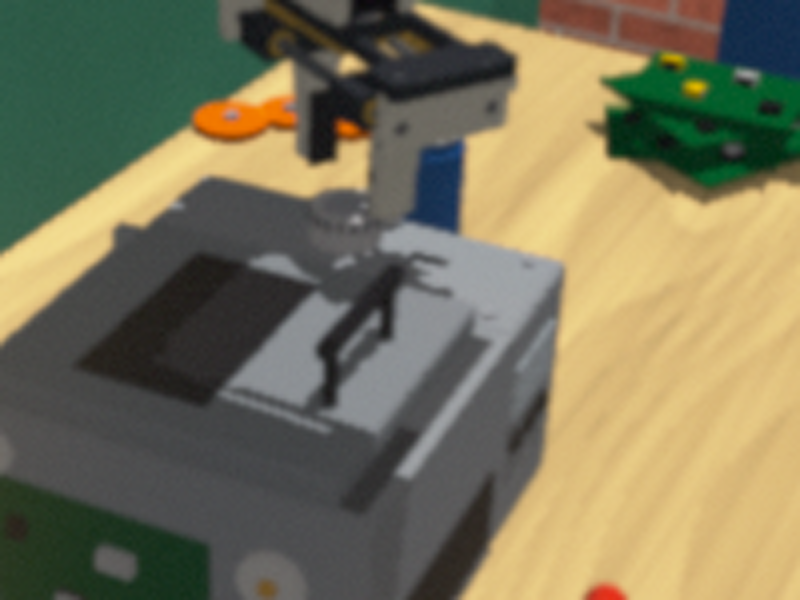

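The fingers straddle the ring (crop (340,215), pixel about (265,144)), slightly above it. Next: descend, grip and turn.

Run:
```python
from h import *
C=np.array([.618,-.1548]); a=-2.09
for z in(.175,.166,.158):
    robot.servo_line([*C,z],speed=.06); F=robot.read_force(); print(z,F)
    if abs(F[2])>8: raise SystemExit
robot.move_gripper(0); print('w',robot.read_grip_width(),robot.read_finger_force(),robot.read_force(),robot.read_ft_torque())
for k in np.linspace(0,.97,7)[1:]:
    robot.goto([*C,.158],down(a-k)); print(round(k,2),np.round(robot.read_force(),1),np.round(robot.read_ft_torque(),2))
robot.move_gripper(.62); robot.dwell(.2)
print(robot.read_force(),robot.read_grip_width())
robot.servo_line([*C,.29],speed=.15); print(robot.read_t())
robot.movej(np.array(robot.read_qpos())+[-45,0,0,0,0,0])
im,d=save('top','t2'); c=im[115:235,225:395,::-1]
cv2.imwrite('pics/t2c.png',cv2.resize(c,None,fx=4.7,fy=4.7,interpolation=cv2.INTER_CUBIC)); print(robot.read_t())
```

```text
0.175 [-0.42169157  0.03014616 -0.43414016]
0.166 [ 0.12667136 -0.16991895  0.70709331]
0.158 [-0.31398296 -0.72810365 -0.59210774]
w 0.4952763085179917 29.968053828924894 [ 8.7126009  -5.26122716 -5.13424635] [-2.0263979  -2.58371764 -0.06346075]
0.16 [ 7.6 -6.  -3.5] [-1.73 -2.33 -0.1 ]
0.32 [ 6.4 -5.1 -3.2] [-1.42 -2.19 -0.1 ]
0.48 [ 5.9 -3.1 -3.6] [-1.07 -1.99 -0.1 ]
0.65 [ 5.5 -2.8 -2.3] [-0.7  -1.92 -0.09]
0.81 [ 4.5 -1.4 -2.5] [-0.31 -1.75 -0.01]
0.97 [ 5.3 -1.1 -3.1] [ 0.09 -2.04  0.02]
[ 0.7193914   0.64075857 -0.05787104] 0.6158077204820137
8.8833
10.7083
```

View pics/t2c.png

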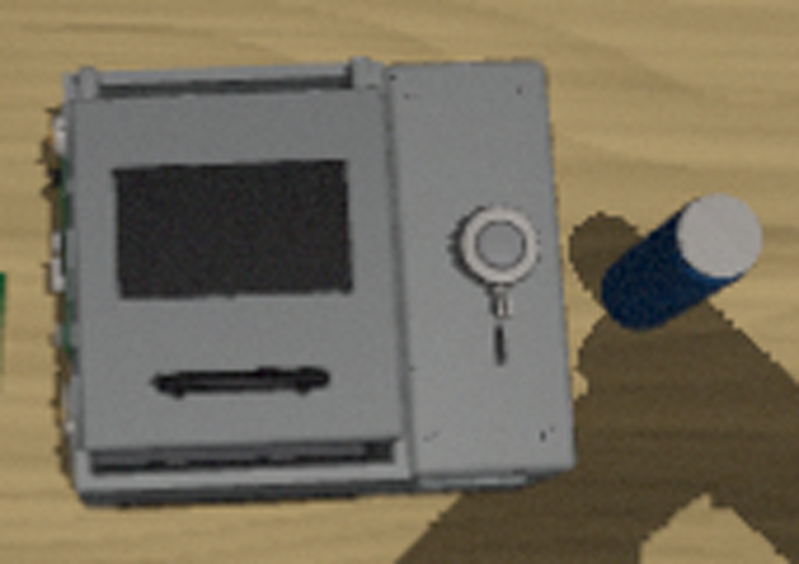

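The lug now points at the mark: tip (503,315), mark (500,345) in the crop. I'll put a number on that and check that the lift arc is reachable.

```bash
cat >> h.py <<'E'
psi=.063; g=.012; H=np.array([.5350,-.0112,.203])
X=np.array([np.cos(psi),np.sin(psi),0]); Y=np.array([-np.sin(psi),np.cos(psi),0]); Z=np.array([0,0,1.])
HG=H+.170*X-.053*Z
def pose(th,frac=.5):
    from scipy.spatial.transform import Rotation as R
    b=HG+.170*(-np.cos(th)*X+np.sin(th)*Z)+.053*(np.sin(th)*X+np.cos(th)*Z)
    O=R.from_rotvec(Y*th*frac).as_matrix()@down(psi-np.pi/2)
    return b+O[:,2]*g, O
E
python3 - <<'E'
from h import *
px=lambda x,y:((x+.5)/4.7-.5+225,(y+.5)/4.7-.5+115)
f=lambda x,y,z:onz('top',*px(x,y),z)[:2]
C=f(500,244,.174);C2=np.array([.618,-.1548]);L=f(502.5,312,.165);M=f(500,345,.15)
ang=lambda v:np.arctan2(v[1],v[0])%(2*np.pi)
for c in(C,C2): print('lug',ang(L-c),'mark',ang(M-c),'axis',np.pi+psi)
for fr in(0,.3,.5):
  print(fr,[None if (q:=robot.ik(*pose(t,fr))) is None else np.round(q) for t in(0,.4,.785)])
E
```

```text
lug 3.2267730549525737 mark 3.231109956048966 axis 3.2045926535897933
lug 3.1811856551143514 mark 3.1999744899059923 axis 3.2045926535897933
0 [array([ 20.,   9., -20.,   0., -61., -16.]), array([ 19.,  10., -11.,   0., -70., -15.]), array([ 17.,  14.,  -0.,   0., -76., -14.])]
0.3 [array([ 20.,   9., -20.,   0., -61., -16.]), array([ 18.,  14.,  -5.,  -2., -78., -14.]), array([ 16.,  22.,  12.,  -3., -93., -12.])]
0.5 [array([ 20.,   9., -20.,   0., -61., -16.]), array([ 17.,  17.,  -1.,  -3., -83., -13.]), array([  15.,   28.,   19.,   -4., -103.,  -11.])]
```

The lug is within about 0.02 rad of the mark. Next, grasp the handle.

Run:
```python
from h import *
p,O=pose(0); robot.goto(p+[0,0,.1],O); robot.move_gripper(.5)
robot.servo_line(p+[0,0,.03],speed=.15); robot.servo_line(p,speed=.06); print(robot.read_force())
robot.move_gripper(0); print('w',robot.read_grip_width()*88,robot.read_finger_force(),robot.read_force(),robot.read_t())
for th in(.04,.08):
    robot.servo_line(*pose(th),speed=.05); print(th,np.round(robot.read_force(),1),robot.read_grip_width()*88)
save('side','s3');im=cv2.imread('pics/s3.png')[90:240,180:380]; cv2.imwrite('pics/s3c.png',cv2.resize(im,None,fx=4,fy=4,interpolation=cv2.INTER_CUBIC))
```

```text
[-0.43537191  0.34590225 -0.0662671 ]
w 9.749437084204514 29.99093234539032 [ 4.1453447  -0.8792458  -2.43063717] 15.15
0.04 [ 6.3 -0.3 -5.5] 9.652817072137495
0.08 [ 6.9 -1.3 -5.1] 9.908361492312853
```

View pics/s3c.png

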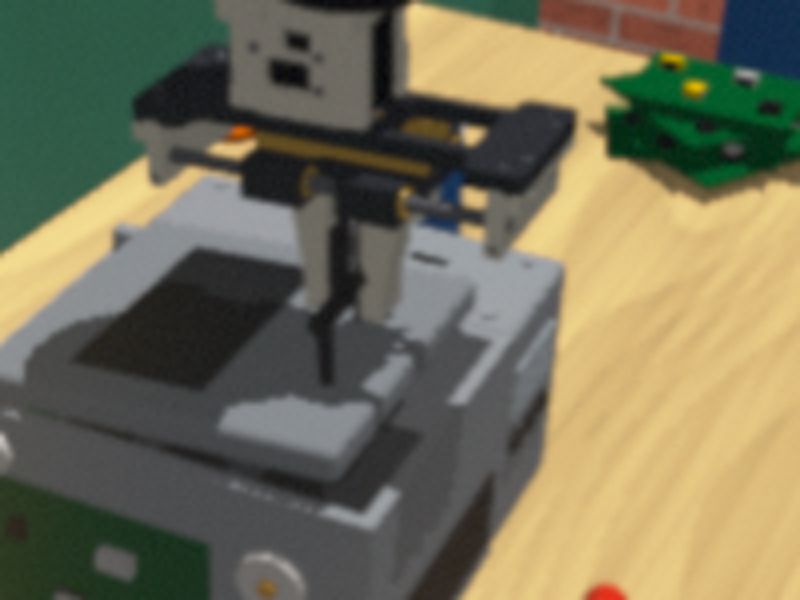

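The bar is pinched (crop (340,300)) and the cover edge is lifting. Continuing along the arc.

Run:
```python
from h import *
for th in np.linspace(.08,.785,10)[1:]:
    robot.servo_line(*pose(th),speed=.06); print(round(th,2),np.round(robot.read_force(),1),round(robot.read_grip_width()*88,1))
robot.dwell(.5); print(robot.read_t(),robot.read_position()-pose(.785)[0],robot.read_force(),robot.read_finger_force())
im,d=save('side','s4'); cv2.imwrite('pics/s4c.png',cv2.resize(cv2.imread('pics/s4.png')[40:260,150:400],None,fx=2.7,fy=2.7,interpolation=cv2.INTER_CUBIC))
im,d=save('top','t4'); cv2.imwrite('pics/t4c.png',cv2.resize(cv2.imread('pics/t4.png')[100:270,190:410],None,fx=3.5,fy=3.5,interpolation=cv2.INTER_CUBIC))
# cover points: in machine frame about hinge, where above deck
for n in('side','top'):
    d=np.load(f'pics/{n[0]}4.npy'); P=np.array([dep(n,u,v,d) for u in range(170,350) for v in range(90,260) if d[v,u]>0])-HG
    q=np.column_stack([P@X,P@Y,P[:,2]]); th=np.arctan2(q[:,2],-q[:,0]); r=np.hypot(q[:,0],q[:,2])
    k=(abs(q[:,1])<.085)&(abs(q[:,1])>.03)&(r>.08)&(r<.19)&(th>.3)&(th<1.3)
    print(n,k.sum())
    # normal distance from hinge for candidate angles: histogram of theta implied by top face (18 mm)
    h=th[k]-np.arcsin(.018/r[k]); c,e=np.histogram(h,np.arange(.3,1.3,.04)); print(dict(zip(e.round(2),c)))
```

```text
0.16 [ 6.3 -0.4 -7.1] 10.1
0.24 [ 4.9 -0.4 -7.9] 10.0
0.32 [ 3.7 -0.2 -8.2] 10.0
0.39 [ 3.2  0.9 -7.1] 10.0
0.47 [ 1.3  1.6 -6.8] 9.9
0.55 [-1.7  3.5 -3.4] 9.8
0.63 [-3.5  3.9 -1.8] 10.1
0.71 [-4.5  3.9 -0.2] 10.0
0.78 [-4.8  4.4  1.7] 10.0
19.6833 [-0.001055    0.00036389  0.00074099] [-3.9410043   4.89373718  0.41995978] 29.978928565979004Traceback (most recent call last):
  File "<stdin>", line 9, in <module>
  File "h.py", line 15, in dep
    o,r=ray(n,u,v); return o+r*d[int(v),int(u)]
        ~~~^^^^^^^
  File "h.py", line 8, in ray
    c,f=K(n); x=np.array([(u-c['cx'])/f,(v-c['cy'])/f]); s=x.copy()
        ~^^^
  File "h.py", line 6, in K
    c=robot.camera_info(n); f=192/np.tan(np.radians(c['vfov'])/2); return c,f
ValueError: time passes only in moves, steps and waits
```

View pics/s4c.png

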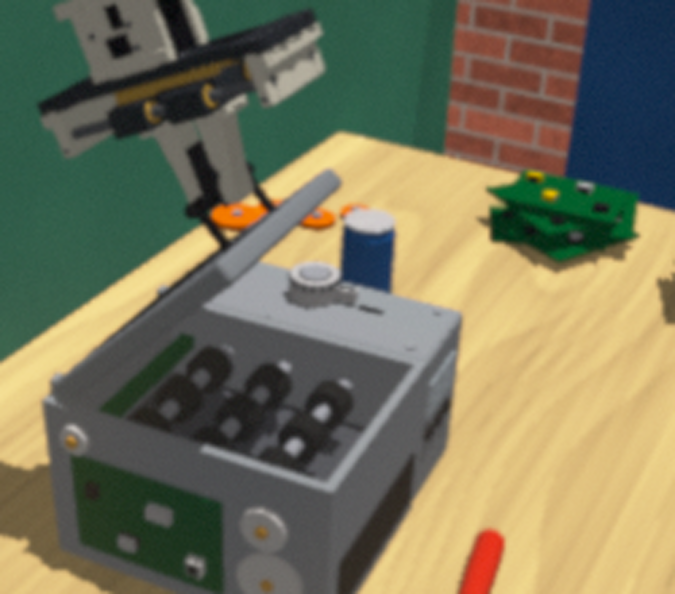

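View pics/t4c.png

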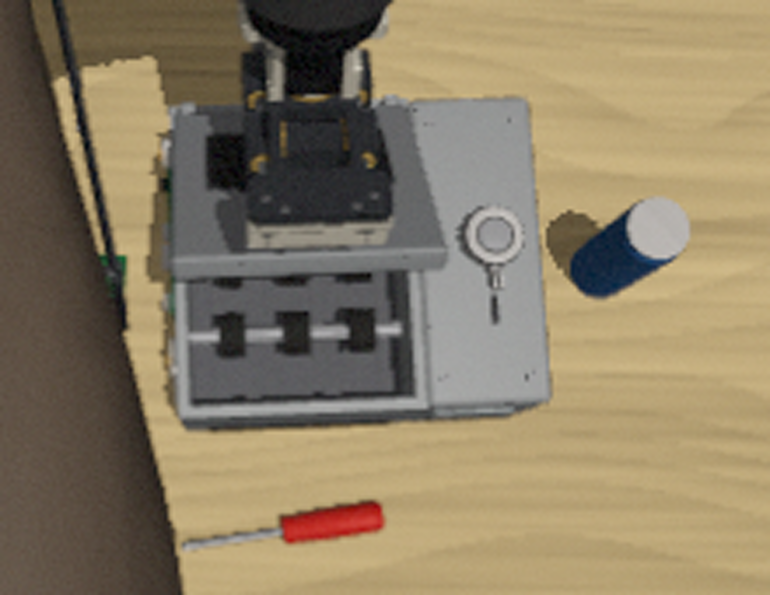

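The cover is up at about 45°, and the ring and bystanders are unchanged. In the side crop the free edge runs from (222,272) to (338,185); in the top crop its lower edge runs from (175,275) to (445,265). I'll check the angle by projecting the edge for several angles.

Run:
```python
from h import *
for th in(.65,.72,.785,.85,.92):
    e=HG+.2*(-np.cos(th)*X+np.sin(th)*Z); t=e+.018*(np.sin(th)*X+np.cos(th)*Z); o=[]
    for s in(.089,-.089):
        for q in(e,t): o+=[(proj('side',q+s*Y)-[150,40])*2.7, (proj('top',q+s*Y)-[190,100])*3.5]
    print(th,'side +y',o[0].round(),o[2].round(),'-y',o[4].round(),o[6].round(),'| top +y',o[1].round(),o[3].round(),'-y',o[5].round(),o[7].round())
```

```text
0.65 side +y [253. 317.] [238. 293.] -y [363. 212.] [350. 191.] | top +y [170. 308.] [169. 288.] -y [442. 299.] [444. 279.]
0.72 side +y [240. 299.] [224. 276.] -y [353. 196.] [339. 176.] | top +y [169. 292.] [167. 270.] -y [444. 283.] [446. 261.]
0.785 side +y [228. 283.] [210. 260.] -y [342. 182.] [328. 163.] | top +y [168. 275.] [166. 252.] -y [445. 267.] [447. 243.]
0.85 side +y [215. 267.] [196. 245.] -y [331. 168.] [315. 150.] | top +y [167. 258.] [165. 233.] -y [447. 249.] [448. 224.]
0.92 side +y [200. 251.] [180. 230.] -y [319. 155.] [302. 137.] | top +y [166. 238.] [164. 212.] -y [448. 230.] [449. 203.]
```

Both views match 0.785 rad, so I'm handing in.

Run:
```python
from h import *
print(robot.read_t(),robot.read_finger_force(),np.abs(robot.read_qvel()).max()); print(robot.job_done())
```

```text
19.7833 29.978979527950287 0.05902622033743019
the job is handed in; nothing more can be done
None
```

I turned the lock ring to within about 0.02 rad of its mark and let it go, then lifted the cover and handed in at 19.8 s with the fingers holding it steady at about 0.785 rad (45°); the images show no change to the can or screwdriver, the board was mostly hidden in the last ones, and no verdict came back.

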